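# Test the pot conveyor's emergency stop and re-arm it

### The arm

A 6-joint arm with a two-finger parallel gripper is mounted at the origin on the work surface. World frame = base frame: x ahead of the robot, y to its left, z up, the work surface at z = 0. Lengths are in m, angles in rad, forces in N, time in s.
With the tool pointing down it reaches from about 0.4 to 0.925 m from the base axis. Payload 3.4 kg.
Tool frame: the origin (TCP) lies midway between the tips of the shut fingers; the grasp point (between the pads) lies 19 mm behind it; y points along the fingers, z is the direction in which the jaws open and shut, and the axes are right-handed (so a half turn about y gives the same grasp; the last joint's range is limited). The gripper opens to 85 mm and grips with 20 to 120 N. Pads are 22 mm wide; open, the fingers measure 114 mm over their backs; the gripper's body (76 mm by 85 mm) begins 54 mm behind the grasp point. The pads swing forward as they close: fully open they stand 13 mm farther back than shut.
Start: joints at [-1.226, 0.307, 1.506, -0, 1.328, -0.073], TCP at [0.233, -0.526, 0.231] pointing down, gripper open.
Joint ranges: [-3.12, 3.12], [-1.05, 2.28], [0.14, 2.33], [-1.42, 4.57], [0.1, 2.73], [-2.68, 2.68]. Speed limits (rad/s): [2.57, 2.57, 3.14, 3.14, 3.14, 3.14].

### API

Orientations are given as a unit quaternion [w, x, y, z].
In Python, from station import bot gives the robot as it stands.
- The arm moves only by the tool drive_tool, never from a script. Its argument "targets" is a list of rows, each a list of 3 entries, a list of its own where there are three numbers: the turn, a rotation vector about the tool's x, y, z in degrees, then the shift along the tool's x, y, z in cm, then the finger opening in cm, from 0 to 8.54. A call has 1 to 12 rows; each row shifts and turns the pose as measured when the row begins, along the tool's axes as they then stand; what a row does not reach is not made up. A row lasts 1/10 s, in which the tool goes at most 50 mm and 8.59 degrees, less where a joint would pass 70% of its speed; a pose out of reach is approached as far as the arm can. A call is refused whole if a number of a shift passes 5 or a number of a turn 8.59, either way. A call with a gripper value outside its range is refused whole. The fingers move at their own pace and stop on an object; "grip_force" is the grip in N (left out, the last holds). Time passes only in rows, so rows that do not move let the fingers close. It gives the time, the measured TCP pose, the force and the opening at its end, in the units of the state.
- bot.state(): the state, without advancing time (a new reading comes with each control period).
- bot.get_image(name): name is "scene" or "top" or "wrist"; returns (picture, depth): 480x640x3 uint8, red, green, blue; 480x640 float32, m along the optical axis (not along the pixel's ray), 0 where there is no reading.
- bot.camera_params(name): a dict with "K" (3x3 intrinsics, pixels), "rvec" (rotation vector, rad) and "tvec" (3), from world to camera coordinates, as OpenCV has them. Camera axes: x right, y down, z forward; pixel columns grow to the right and rows downward; lengths in m; the calibration is good to about 2 mm. A picture is of the moment at which its call begins: read the wrist's pose just before it. camera_params takes no time and is no camera call; for the wrist camera it gives the pose at the moment of the call.
- bot.hand_in(): hands the job in, once; it reports no verdict.
The state is a dict: "time": time; "joint_pos": joint angles; "dq": joint speeds; "effort": joint torques, N m; "tcp_pos": TCP position; "eef_rot": TCP orientation; "force": force on the tool from outside, world axes, zero at the start; "wrist_torque": the same for the moment, N m; "finger_gap": finger opening in m.
Only numpy, scipy, OpenCV 4.12 (cv2) and the standard library are available. Lean on these libraries where they do the work, as an engineer would, in place of code of your own. Each camera call takes 0.05 s, during which the arm holds its last target. There are 200 camera calls.

### The job

Do the start-of-shift check of the pot conveyor's emergency stop, with the fingertips only and without gripping anything: push the mushroom head straight in until it latches, take the hand off so that it stays in by itself, then push it round clockwise (seen from above) by one of its lobes until it pops back out. With the stop out again, press the projecting reset button on the control box beside it fully in and let it go. Be gentle with the controls, do not press the ring-guarded start button, and leave the pots and the scraper where they are.

Things in the scene. Friction and masses are not known exactly. Their poses are not given: they have to be found in the camera images.
- stop_box: Emergency-stop station screwed to the bench: a square enclosure 92 x 92 mm, 60 mm high (lid face at z = 60 mm), carrying one big three-lobed mushroom head on its vertical centre line. Origin: centre of its underside, on the bench; z up. A flat collar, 44 mm across and 3 mm high, lies on the lid under the head; the stem is 26 mm thick. A conduit leaves its +x side.
- stop_top (a point): Centre of the top of the mushroom head, on its turning axis: 96 mm above the bench when the head is out, about 88.5 mm when latched in. The frame turns with the head (z up; parallel to the stop box at twist 0). The head is 60 mm across its lobes and 20 mm high; glossy and slippery; its top is a dome, nearly level within 9 mm of the axis.
- stop_rim (a point): Centre of the head's underside, 16 mm above the lid when out, same axes as stop_top. In plan: a round core of radius 22 mm plus three rounds of radius 12 mm centred 18 mm off the axis (lobes reach 30 mm), one along this point's +x, the others at +-120 deg; gaps at +-60 and 180 deg, 33 mm wide at radius 26. Sides upright for 11 mm above this point, then doming in.
- stop_press (a joint): How far the head is pushed in, m: 0 = out, about 0.0075 = latched in, 0.0105 = end stop. A spring of 3.5 N (out) to 6 N (in) pushes it out, and the latch snaps over at about 9 mm; pressing it home takes about 7 N, more when done fast. Let go, it stays in by itself until it is twisted. Pressed while twisted, it does not latch.
- stop_twist (a joint): Turn of the head about its vertical axis, rad: 0 = rest, grows clockwise seen from above, end stop at 0.785; it does not turn the other way. A light spring (0.02 Nm at rest, 0.04 Nm at the end stop) turns it back. Turned to about 0.4 while latched, the latch lets go and the head springs out by itself; let go, it turns back to 0.
- ctrl_box: Control box screwed to the bench beside the stop station, on either side of it: an enclosure 84 mm (its x) by 150 mm (its y), 60 mm high (lid face at z = 60 mm), with two push buttons 72 mm apart on its lid. Origin: centre of its underside; its z is up.
- reset_top (a point): Centre of the top of the reset button, the projecting one: a round cap 28 mm across standing 16 mm out of the lid (top 76 mm above the bench) in a low bezel 38 mm across and 4 mm high. At +36 mm along the control box's y.
- reset (a joint): Travel of the reset button, m: 0 = out, 0.006 = fully in; springs back by itself. Needs 2 N to start and 5.5 N at the end.
- start_top (a point): Centre of the top of the start button, 29 mm across, sunk 5 mm below the rim of a steel guard ring (42 mm across, 14 mm high on the lid). At -36 mm along the control box's y. Not to be pressed.
- start (a joint): Travel of the start button, m: 0 = out, 0.006 = fully in. Must stay out.
- conveyor: Pot conveyor standing on the bench beyond the two boxes: 202 mm across (x), 1200 mm long (y), belt top 130 mm above the bench, a low guide rail along its far side (170 mm above the bench). Origin: centre of its footprint on the bench.
- pot_small: Loose empty fibre pot, 68 mm across the rim, 65 mm high, standing on the bench between the robot and the boxes. Origin: centre of its underside.
- belt_pot: Loose empty fibre pot, 76 mm across the rim, 75 mm high, standing on the belt. Origin: centre of its underside.
- pot_stack: Loose stack of nested dark plastic pots, 92 mm across, 155 mm high, on the bench at the right. Origin: centre of its underside.
- scraper: Loose putty scraper lying on the bench at the left: 210 mm long, up to 55 mm wide, 18 mm high. Origin: under the middle of its length where handle and blade meet; blade along its +x.

How it is judged:
By the outcome, as a careful person would: the job done as asked, in the order asked, and still so for the second after the job is handed in, with the robot touching nothing.
It also fails if it takes over 58 s, if anything falls off the work surface, if the arm or the gripper's body presses on something with over 40 N, if the wrist force passes 120 N, or if a joint passes its speed limit or range.

## Working session

There is one attempt and no reset: what is moved stays moved. The work goes in short steps, Python scripts to look and compute and a tool call to move; the robot and the scene stay as the last step left them, time stands still between calls to the robot, and variables do not carry over. Pictures are saved under pics/ and viewed, about 8 in all and at most 12, crops included, and the job is handed in when it is done.

Besides the shell and the picture viewer there is one more tool, called by a JSON object that holds its "fn" and its "kwargs", one argument or row to a line. drive_tool: Moves the arm, as the interface text tells. Its arguments: {"type":"object","properties":{"targets":{"type":"array"},"grip_force":{"type":"number"}},"required":["targets"]}

```bash
mkdir -p pics; ls; python3 - <<'E'
from station import bot
import cv2,numpy as np
s=bot.state();print({k:np.round(v,3).tolist() for k,v in s.items()})
for n in("top","scene"):
    p,d=bot.get_image(n);cv2.imwrite(f"pics/{n}0.png",p[...,::-1]);np.save(f"{n}0_d.npy",d);np.save(f"{n}0.npy",p)
    c=bot.camera_params(n);R=cv2.Rodrigues(np.array(c["rvec"],float))[0];print(n,c["K"],(-R.T@np.ravel(c["tvec"])).round(3),R.round(3).tolist())
E
```

```text
pics
{'time': 0.0, 'joint_pos': [-1.227, 0.308, 1.508, -0.0, 1.328, -0.074], 'dq': [-0.0, -0.001, -0.001, -0.001, -0.0, -0.0], 'effort': [0.001, -45.755, -25.191, -0.0, 0.013, -0.0], 'tcp_pos': [0.233, -0.525, 0.23], 'eef_rot': [0.147, -0.147, 0.692, -0.691], 'force': [-0.078, 0.732, 0.274], 'wrist_torque': [-0.035, -0.03, -0.002], 'finger_gap': 0.085}
top [[573.24663771   0.         325.381174  ]
 [  0.         573.24663771 242.79399076]
 [  0.           0.           1.        ]] [ 0.429 -0.009  1.482] [[-0.01, -1.0, -0.018], [-0.991, 0.013, -0.132], [0.132, 0.016, -0.991]]
scene [[565.88550144   0.         317.6373173 ]
 [  0.         565.88550144 242.80378623]
 [  0.           0.           1.        ]] [ 1.039 -0.526  1.325] [[0.768, 0.64, 0.005], [0.563, -0.672, -0.482], [-0.305, 0.373, -0.876]]
```

View pics/top0.png

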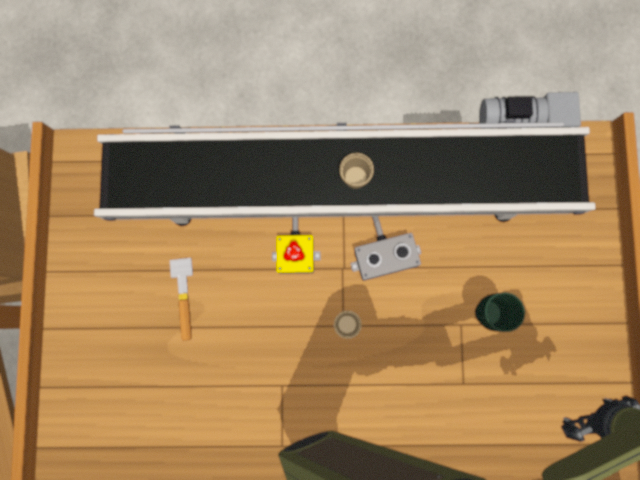

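View pics/scene0.png

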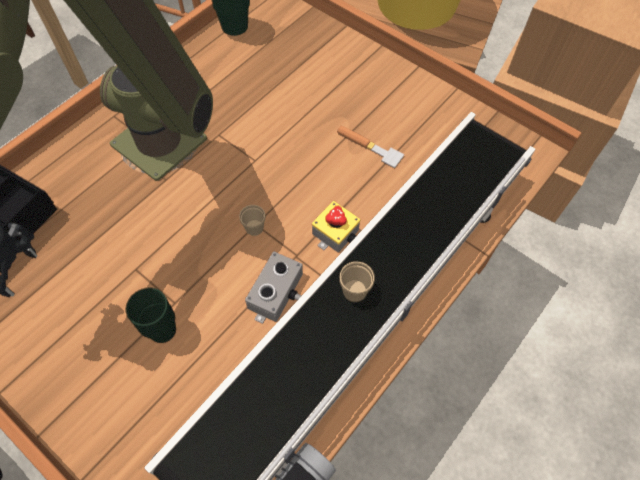

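Top view: the stop is at about (294,252), the control box's buttons at (374,259) and (402,252), the pot at (347,324), and the conveyor edge at row 210.

```bash
cat > h.py <<'E'
import cv2,numpy as np
from station import bot
def ray(c,u,v,z):
    R=cv2.Rodrigues(np.array(c["rvec"],float))[0];o=-R.T@np.ravel(c["tvec"])
    d=R.T@np.linalg.inv(np.array(c["K"]))@np.array([u,v,1.]);return o+d*(z-o[2])/d[2]
E
python3 - <<'E'
from h import *
for n in("top","scene"):
    c=bot.camera_params(n);p=np.load(n+"0.npy");h=cv2.cvtColor(p,cv2.COLOR_RGB2HSV)
    red=((h[...,0]<6)|(h[...,0]>174))&(h[...,1]>190)&(h[...,2]>100)
    yel=(abs(h[...,0].astype(int)-28)<5)&(h[...,1]>200)&(h[...,2]>150)
    gray=(h[...,1]<40)&(h[...,2]>80)&(h[...,2]<200)
    if n=="top": gray[:225]=0;gray[300:]=0;gray[:,:345]=0;gray[:,430:]=0; yel[:225]=0
    else: yel[:190]=0;yel[260:]=0;gray[:240]=0;gray[330:]=0;gray[:,:230]=0;gray[:,310:]=0
    for nm,m,z in(("red",red,.09),("yel",red|yel,.06),("gray",gray,.06)):
        cs=cv2.findContours(cv2.morphologyEx(m.astype(np.uint8),cv2.MORPH_OPEN,np.ones((3,3))),cv2.RETR_EXTERNAL,2)[0]
        if not cs: print(nm,"none");continue
        k=max(cs,key=cv2.contourArea);M=cv2.moments(k);u,v=M["m10"]/M["m00"],M["m01"]/M["m00"]
        P=np.array([ray(c,*q,z)[:2] for q in k[:,0]],np.float32);r=cv2.minAreaRect(P)
        print(n,nm,(round(u,1),round(v,1)),ray(c,u,v,z).round(4),"rect",np.round(r[0],4),np.round(r[1],4),round(r[2],1))
t=cv2.imread("pics/top0.png")[215:295,260:430];s=cv2.imread("pics/scene0.png")[190:330,235:365]
t=cv2.resize(t,(680,320),interpolation=3);s=cv2.resize(s,(260*1,280),interpolation=3)
o=np.zeros((600,680,3),np.uint8);o[:320]=t;o[320:,:260]=s;cv2.imwrite("pics/c1.png",o)
E
```

```text
top red (290.7, 253.2) [0.5896 0.0995 0.09  ] rect [0.5888 0.1   ] [0.0158 0.0313] 40.3
top yel (294.0, 253.6) [0.592  0.0935 0.06  ] rect [0.5927 0.0923] [0.0936 0.0924] 0.1
top gray (386.9, 256.0) [ 0.5831 -0.1381  0.06  ] rect [ 0.5844 -0.1374] [0.0858 0.1647] 13.7
red none
yel none
scene gray (272.9, 285.7) [ 0.5926 -0.1505  0.06  ] rect [ 0.5933 -0.1555] [0.0879 0.1789] 15.4
```

View pics/c1.png

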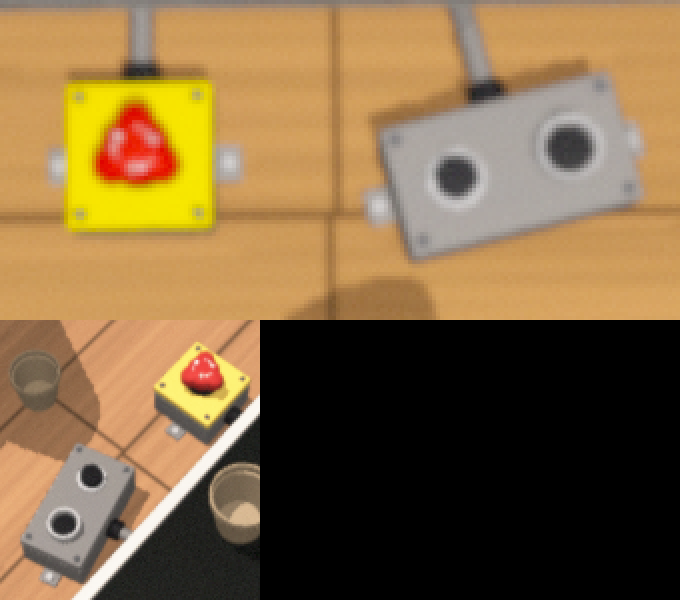

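```bash
cat >> h.py <<'E'
from scipy.spatial.transform import Rotation as Ro
def tool():
    s=bot.state();w,x,y,z=s["eef_rot"];return s,Ro.from_quat([x,y,z,w])
def go(p,zdir):
    """tool-frame turn (deg) and shift (cm) from here to p with tool y down and tool z along yaw zdir(deg)"""
    s,R=tool();a=np.radians(zdir);z=np.array([np.cos(a),np.sin(a),0]);y=np.array([0,0,-1.]);T=Ro.from_matrix(np.c_[np.cross(y,z),y,z])
    print("t",round(s["time"],2),"tcp",np.round(s["tcp_pos"],4),"zdir",round(np.degrees(np.arctan2(*R.as_matrix()[[1,0],2])),1),"gap",round(s["finger_gap"],4),"F",np.round(s["force"],2))
    print(" turn",(R.inv()*T).as_rotvec(degrees=True).round(2),"shift now",(R.inv().apply(np.array(p)-s["tcp_pos"])*100).round(2),"shift in target axes",(T.inv().apply(np.array(p)-s["tcp_pos"])*100).round(2))
E
python3 - <<'E'
from h import *
print(tool()[1].as_matrix().round(3))
for z in(30,-150): go([.5,-.02,.33],z)
c=bot.camera_params("wrist");R=cv2.Rodrigues(np.array(c["rvec"],float))[0];print((-R.T@np.ravel(c["tvec"])).round(3),R.round(2).tolist())
c=bot.camera_params("top");print(ray(c,294,214,.13),ray(c,347,324,.065),ray(c,374,259,.076),ray(c,402,252,.069),ray(c,402,252,.074),ray(c,456,300,.07))
E
```

```text
[[-0.914 -0.001  0.406]
 [-0.406  0.002 -0.914]
 [-0.    -1.    -0.002]]
t 0.1 tcp [ 0.2331 -0.525   0.2305] zdir -66.1 gap 0.0856 F [-0.17  0.6  -0.31]
 turn [ 7.000e-02 -9.606e+01 -9.000e-02] shift now [-44.89  -9.88 -35.34] shift in target axes [-30.39  -9.95  48.37]
t 0.1 tcp [ 0.2331 -0.525   0.2305] zdir -66.1 gap 0.0856 F [-0.17  0.6  -0.31]
 turn [9.000e-02 8.394e+01 7.000e-02] shift now [-44.89  -9.88 -35.34] shift in target axes [ 30.39  -9.95 -48.37]
[ 0.31  -0.491  0.373] [[0.41, -0.91, -0.0], [-0.86, -0.38, 0.33], [-0.3, -0.13, -0.94]]
[0.67952462 0.08813743 0.13      ] [ 0.41646912 -0.03619586  0.065     ] [ 0.5743381  -0.10483219  0.076     ] [ 0.59164021 -0.17491776  0.069     ] [ 0.59106478 -0.17432944  0.074     ] [ 0.4718798  -0.30314806  0.07      ]
```

```bash
python3 - <<'E'
import numpy as np
d=np.array([.267,.505])*100/12
for i in range(12):
    a=np.radians(-66.1+8*i);z=np.array([np.cos(a),np.sin(a)]);x=np.array([z[1],-z[0]]);print(round(d@x,1),round(d@z,1))
E
```

```text
-3.7 -2.9
-4.1 -2.4
-4.4 -1.8
-4.6 -1.2
-4.7 -0.5
-4.8 0.1
-4.7 0.8
-4.5 1.5
-4.3 2.1
-4.0 2.6
-3.6 3.2
-3.1 3.6
```

{"fn": "drive_tool", "kwargs": {
  "targets": [
    [[0,0,0],[0,-5,0],2],
    [[0,0,0],[0,-5,0],0]
  ]
}}

```text
time: 0.3
tcp_pos: [0.231, -0.5192, 0.3225]
eef_rot: [0.145, -0.148, 0.7, -0.683]
force: [1.1, -1.8, 0.3]
finger_gap: 0.059
```

{"fn": "drive_tool", "kwargs": {
  "targets": [
    [[0,-8,0],[-3.7,0,-2.9],0],
    [[0,-8,0],[-4.1,0,-2.4],0],
    [[0,-8,0],[-4.4,0,-1.8],0],
    [[0,-8,0],[-4.6,0,-1.2],0],
    [[0,-8,0],[-4.7,0,-0.5],0],
    [[0,-8,0],[-4.8,0,0.1],0],
    [[0,-8,0],[-4.7,0,0.8],0],
    [[0,-8,0],[-4.5,0,1.5],0],
    [[0,-8,0],[-4.3,0,2.1],0],
    [[0,-8,0],[-4.0,0,2.6],0],
    [[0,-8,0],[-3.6,0,3.2],0],
    [[0,0,0],[0,0,0],0]
  ]
}}

```text
time: 1.5
tcp_pos: [0.4713, -0.0379, 0.3309]
eef_rot: [0.6, -0.594, 0.382, -0.375]
force: [-0.3, -0.1, -0.1]
finger_gap: 0.0
```

```bash
python3 - <<'E'
from h import *
go([.5,0,.33],30)
p,d=bot.get_image("wrist");cv2.imwrite("pics/w1.png",p[...,::-1])
E
```

```text
t 1.5 tcp [ 0.4713 -0.0379  0.3309] zdir 25.3 gap 0.0 F [-0.35 -0.13 -0.07]
 turn [-0.14 -4.7  -0.74] shift now [-2.2   0.13  4.22] shift in target axes [-1.85  0.09  4.38]
```

View pics/w1.png

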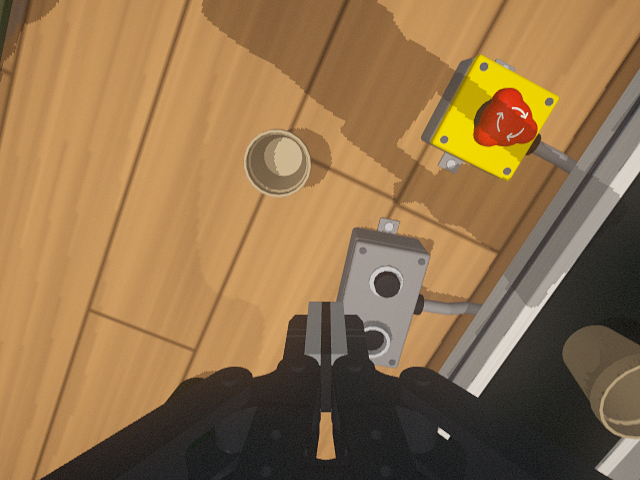

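Wrist view: stop head near (505,118) on the yellow lid, one button clear at (387,282), the other half hidden at (375,340) behind the fingers. I'll measure the stop from this view, then shift to see the control box.

```bash
cat >> h.py <<'E'
def rect(m,c,z,nm):
    k=max(cv2.findContours(m.astype(np.uint8),cv2.RETR_EXTERNAL,2)[0],key=cv2.contourArea)
    P=np.array([ray(c,*q,z)[:2] for q in cv2.convexHull(k)[:,0]],np.float32);r=cv2.minAreaRect(P)
    e,rad=cv2.minEnclosingCircle(P);print(nm,np.round(r[0],4),np.round(r[1],4),round(r[2],1),"circ",np.round(e,4),round(rad,4));return k
def stop(p,c):
    h=cv2.cvtColor(p,cv2.COLOR_RGB2HSV);H=h[...,0].astype(int);b=(h[...,1]>170)
    red=b&((H<7)|(H>173))&(h[...,2]>60);red=cv2.morphologyEx(red.astype(np.uint8),cv2.MORPH_OPEN,np.ones((5,5)))>0
    yel=b&(abs(H-29)<4)&(h[...,2]>185)
    rect(red,c,.085,"red@85");rect((yel|red)&(h[...,2]>60),c,.06,"lid@60");return red,yel
E
python3 - <<'E'
from h import *
c=bot.camera_params("wrist");p=cv2.imread("pics/w1.png")[...,::-1].copy()
h=cv2.cvtColor(p,cv2.COLOR_RGB2HSV);print(h[100,470],h[165,505],h[120,430],h[130,485],h[60,505])
stop(p,c)
for q in((387,282),(375,340)):print(ray(c,*q,.076).round(4))
for q in((479,54),(560,96),(510,181),(426,140),(432,134)):print(ray(c,*q,.06).round(4))
E
```

```text
[ 26 255 193] [ 27 255 241] [11 36 98] [  7 222 170] [ 16 139 187]
red@85 [0.5884 0.1083] [0.0215 0.0251] 42.6 circ [0.5893 0.1079] 0.0153
lid@60 [0.5905 0.0892] [0.0902 0.0906] 89.9 circ [0.5905 0.0892] 0.0624
[ 0.5708 -0.1031  0.076 ]
[ 0.592  -0.1722  0.076 ]
[0.5453 0.1338 0.06  ]
[0.6355 0.1352 0.06  ]
[0.6376 0.0453 0.06  ]
[0.5392 0.0446 0.06  ]
[0.5417 0.0521 0.06  ]
```

{"fn": "drive_tool", "kwargs": {
  "targets": [
    [[0,-4.7,0],[4,0,0],0],
    [[0,0,0],[4,0,0],0],
    [[0,0,0],[4,0,0],0],
    [[0,0,0],[0,0,0],0]
  ]
}}

```text
time: 1.95
tcp_pos: [0.5254, -0.1509, 0.3279]
eef_rot: [0.613, -0.611, 0.359, -0.35]
force: [-0.2, 0.2, 0.0]
finger_gap: -0.0002
```

```bash
python3 - <<'E'
from h import *
c=bot.camera_params("wrist");p,d=bot.get_image("wrist");cv2.imwrite("pics/w2.png",p[...,::-1]);np.save("w2d.npy",d);np.save("w2c.npy",c,allow_pickle=True)
go([.592,.0925,.13],30)
E
```

```text
t 2.0 tcp [ 0.5238 -0.149   0.3279] zdir 29.9 gap -0.0002 F [ 0.22  0.57 -0.61]
 turn [ 0.25 -0.11 -0.84] shift now [-17.25  19.97  18.03] shift in target axes [-17.51  19.79  17.98]
```

View pics/w2.png

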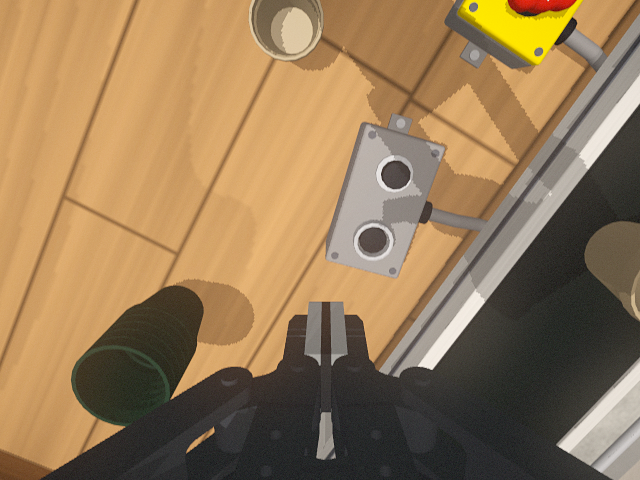

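Full control box is seen: buttons at (396,173) and (374,240). Depth will tell which one projects and which is sunk.

```bash
python3 - <<'E'
from h import *
c=np.load("w2c.npy",allow_pickle=True).item();d=np.load("w2d.npy");p=cv2.imread("pics/w2.png")
R=cv2.Rodrigues(np.array(c["rvec"],float))[0];o=-R.T@np.ravel(c["tvec"]);Ki=np.linalg.inv(np.array(c["K"]))
v,u=np.mgrid[:480,:640];W=(np.stack([u,v,np.ones_like(u)],-1)*d[...,None])@Ki.T@R+o
for (a,b) in((396,173),(374,240)):
    print([round(float(W[b,a+i,2]),4) for i in range(-24,25,3)],np.round(np.median(W[b-4:b+5,a-4:a+5].reshape(-1,3),0),4))
box=(W[...,2]>.054)&(W[...,2]<.066)&(W[...,1]<-.03)&(W[...,0]<.645)&(W[...,1]>-.25)&(d>0)
k=max(cv2.findContours(cv2.morphologyEx(box.astype(np.uint8),cv2.MORPH_OPEN,np.ones((3,3))),0,2)[0],key=cv2.contourArea)
P=np.array([W[y,x,:2] for x,y in k[:,0]],np.float32);print(cv2.minAreaRect(P))
for n,lo,hi in(("reset cap",.074,.08),("hi",.071,.08)):
  for (a,b) in((396,173),(374,240)):
    m=(W[...,2]>lo)&(W[...,2]<hi)&(np.hypot(u-a,v-b)<26);Q=W[m][:,:2]
    if len(Q)>10: print(n,(a,b),len(Q),(Q.min(0)+Q.max(0))/2,np.ptp(Q,0))
# stop lid bottom part
g=cv2.cvtColor(p[120:290,320:460],cv2.COLOR_BGR2GRAY)
E
```

```text
[0.0605, 0.0595, 0.0644, 0.0674, 0.075, 0.0758, 0.074, 0.0754, 0.0761, 0.0753, 0.0765, 0.077, 0.0752, 0.0641, 0.0595, 0.0604, 0.0605] [ 0.5743 -0.1019  0.0756]
[0.0602, 0.0682, 0.0741, 0.0666, 0.0688, 0.0677, 0.069, 0.069, 0.0678, 0.0676, 0.0687, 0.068, 0.0602, 0.0715, 0.0727, 0.0611, 0.0601] [ 0.5941 -0.1728  0.0686]
((0.5843951106071472, -0.13882215321063995), (0.08447178453207016, 0.150091752409935), 14.056669235229492)
reset cap (396, 173) 581 [ 0.57514058 -0.10358737] [0.02703713 0.02642375]
reset cap (374, 240) 109 [ 0.59256019 -0.17354592] [0.04015448 0.0395625 ]
hi (396, 173) 626 [ 0.57514058 -0.10397324] [0.02703713 0.02719549]
hi (374, 240) 480 [ 0.59304235 -0.17333516] [0.04151788 0.04036472]
```

Depth confirms it: the button at (396,173) is 76 mm high, so it is the reset, at (0.575,-0.1037). The other is 68.5 mm inside a 74 mm ring, so it is the start. Next I'll move over the stop.

{"fn": "drive_tool", "kwargs": {
  "targets": [
    [[0,0,0],[-4,0.5,2.8],0],
    [[0,0,-0.8],[-4,0.5,2.8],0],
    [[0,0,0],[-4,0.5,2.8],0],
    [[0,0,0],[-4,0.5,2.8],0],
    [[0,0,0],[0,0,0],0]
  ]
}}

```text
time: 2.5
tcp_pos: [0.5377, 0.045, 0.3061]
eef_rot: [-0.606, 0.611, -0.363, 0.358]
force: [-0.2, -1.3, -0.4]
finger_gap: -0.0001
```

```bash
cat >> h.py <<'E'
def cloud(n="wrist"):
    c=bot.camera_params(n);p,d=bot.get_image(n)
    R=cv2.Rodrigues(np.array(c["rvec"],float))[0];o=-R.T@np.ravel(c["tvec"])
    v,u=np.mgrid[:480,:640];return p,d,(np.stack([u,v,np.ones_like(u)],-1)*d[...,None])@np.linalg.inv(np.array(c["K"])).T@R+o
def head(p,d,W):
    h=cv2.cvtColor(p,cv2.COLOR_RGB2HSV);red=((h[...,0]<9)|(h[...,0]>170))&(h[...,1]>150)&(d>0)&(np.hypot(W[...,0]-.59,W[...,1]-.09)<.05)
    Q=W[red&(W[...,2]>.062)];z=np.sort(Q[:,2]);top=z[-200:].mean();k=Q[Q[:,2]>top-.011]
    # three-lobe outline: fit centre and lobe angle from plan points' hull
    hu=cv2.convexHull(k[:,:2].astype(np.float32))[:,0];e,r=cv2.minEnclosingCircle(hu)
    C=np.array(e);a=np.arctan2(*(k[:,:2]-C).T[::-1]);rr=np.hypot(*(k[:,:2]-C).T)
    far=rr>.024;ph=np.degrees(np.angle(np.exp(3j*a[far]).mean()))/3
    print("head top",round(top,4),"centre",C.round(4),"r",round(r,4),"lobe angle mod120",round(ph,1),"n",len(k));return C
E
python3 - <<'E'
from h import *
p,d,W=cloud();cv2.imwrite("pics/w3.png",p[...,::-1]);head(p,d,W)
lid=(abs(W[...,2]-.06)<.004)&(abs(W[...,0]-.59)<.07)&(abs(W[...,1]-.09)<.07)&(d>0)
k=max(cv2.findContours(cv2.morphologyEx(lid.astype(np.uint8),cv2.MORPH_OPEN,np.ones((3,3))),0,2)[0],key=cv2.contourArea)
print(cv2.minAreaRect(np.array([W[y,x,:2] for x,y in k[:,0]],np.float32)))
stop(p,bot.camera_params("wrist"))
go([.592,.0915,.13],30)
E
```

```text
head top 0.0965 centre [0.592  0.0936] r 0.0291 lobe angle mod120 0.5 n 2192
((0.5927905440330505, 0.09373056143522263), (0.09239563345909119, 0.09197355806827545), 0.25448060035705566)
red@85 [0.5848 0.0872] [0.0334 0.0393] 47.5 circ [0.5861 0.0885] 0.022
lid@60 [0.5924 0.09  ] [0.0906 0.0902] 89.9 circ [0.5919 0.09  ] 0.0627
t 2.55 tcp [0.5376 0.0424 0.3065] zdir 28.7 gap -0.0004 F [ 0.35 -0.06  0.14]
 turn [ 0.6  -1.29 -0.04] shift now [-1.69 17.57  7.31] shift in target axes [-1.54 17.65  7.17]
```

View pics/w3.png

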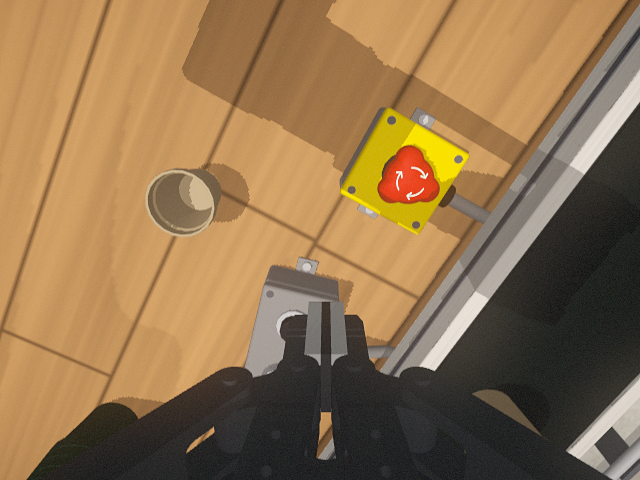

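Stop head at (410,175), three lobes, one toward the conduit (+x), as expected. Now that the arm has settled I'll measure again.

```bash
python3 - <<'E'
from h import *
for i in range(2):
    p,d,W=cloud();head(p,d,W);stop(p,bot.camera_params("wrist"))
    lid=(abs(W[...,2]-.06)<.004)&(abs(W[...,0]-.59)<.07)&(abs(W[...,1]-.09)<.07)&(d>0)
    k=max(cv2.findContours(cv2.morphologyEx(lid.astype(np.uint8),cv2.MORPH_OPEN,np.ones((3,3))),0,2)[0],key=cv2.contourArea)
    print(cv2.minAreaRect(np.array([W[y,x,:2] for x,y in k[:,0]],np.float32)))
go([.592,.092,.13],30)
E
```

```text
head top 0.0964 centre [0.5925 0.0938] r 0.0296 lobe angle mod120 0.6 n 2224
red@85 [0.5918 0.0895] [0.044  0.0313] 83.0 circ [0.5886 0.0894] 0.0229
lid@60 [0.5935 0.0913] [0.0905 0.09  ] 89.9 circ [0.5932 0.0913] 0.0624
((0.5926448702812195, 0.09373195469379425), (0.09210069477558136, 0.09200967103242874), 0.14386925101280212)
head top 0.0965 centre [0.5921 0.0936] r 0.0291 lobe angle mod120 0.3 n 2246
red@85 [0.5908 0.0964] [0.0195 0.0346] 33.0 circ [0.5932 0.0977] 0.018
lid@60 [0.5935 0.0924] [0.0904 0.0901] 90.0 circ [0.5932 0.0922] 0.0626
((0.5928845405578613, 0.09377986937761307), (0.09229673445224762, 0.0918995589017868), 0.17715953290462494)
t 2.65 tcp [0.5385 0.0395 0.307 ] zdir 28.5 gap -0.0 F [0.07 0.3  0.14]
 turn [ 0.56 -1.47  0.08] shift now [-2.08 17.63  7.38] shift in target axes [-1.87 17.7   7.26]
```

{"fn": "drive_tool", "kwargs": {
  "targets": [
    [[0.5,-1.5,0],[-1,0,3.7],0],
    [[0,0,0],[-0.9,3,3.7],0],
    [[0,0,0],[0,4,0],0],
    [[0,0,0],[0,4,0],0],
    [[0,0,0],[0,4,0],0],
    [[0,0,0],[0,1,0],0],
    [[0,0,0],[0,0,0],0],
    [[0,0,0],[0,0,0],0]
  ]
}}

```text
time: 3.45
tcp_pos: [0.6001, 0.0765, 0.1488]
eef_rot: [0.609, -0.608, 0.355, -0.365]
force: [-0.1, 0.6, -0.6]
finger_gap: 0.0002
```

```bash
python3 - <<'E'
from h import *
go([.5925,.093,.105],30)
E
```

```text
t 3.45 tcp [0.6001 0.0765 0.1488] zdir 28.8 gap 0.0002 F [-0.06  0.55 -0.57]
 turn [-0.42 -1.18  0.65] shift now [-1.86  4.36  0.1 ] shift in target axes [-1.81  4.38  0.17]
```

{"fn": "drive_tool", "kwargs": {
  "targets": [
    [[-0.4,-1.2,0.6],[-1.8,1,0.2],0],
    [[0,0,0],[0,1.5,0],0],
    [[0,0,0],[0,0,0],0],
    [[0,0,0],[0,0,0],0]
  ]
}}

```text
time: 3.85
tcp_pos: [0.5975, 0.0952, 0.1304]
eef_rot: [0.616, -0.609, 0.35, -0.357]
force: [1.0, 0.4, 0.1]
finger_gap: 0.0
```

```bash
python3 - <<'E'
from h import *
go([.5925,.093,.105],30);go([.5925,.093,.105],30)
E
```

```text
t 3.85 tcp [0.5975 0.0952 0.1304] zdir 30.0 gap 0.0 F [0.97 0.44 0.06]
 turn [-0.72  0.05  0.25] shift now [-0.08  2.53 -0.57] shift in target axes [-0.06  2.54 -0.54]
t 3.85 tcp [0.5975 0.0952 0.1304] zdir 30.0 gap 0.0 F [0.97 0.44 0.06]
 turn [-0.72  0.05  0.25] shift now [-0.08  2.53 -0.57] shift in target axes [-0.06  2.54 -0.54]
```

{"fn": "drive_tool", "kwargs": {
  "targets": [
    [[-0.7,0,0],[0,1,-0.5],0],
    [[0,0,0],[0,1,0],0],
    [[0,0,0],[0,0,0],0],
    [[0,0,0],[0,0,0],0]
  ]
}}

```text
time: 4.25
tcp_pos: [0.5942, 0.0935, 0.1113]
eef_rot: [-0.613, 0.613, -0.351, 0.355]
force: [-0.6, 0.2, -0.5]
finger_gap: -0.0001
```

```bash
python3 - <<'E'
from h import *
go([.5925,.093,.096],30)
p,d,W=cloud();cv2.imwrite("pics/w4.png",p[...,::-1])
p,_=bot.get_image("top");
go([.5925,.093,.096],30)
E
```

```text
t 4.25 tcp [0.5942 0.0935 0.1113] zdir 30.1 gap -0.0001 F [-0.58  0.25 -0.49]
 turn [-0.18  0.11  0.33] shift now [-0.05  1.53 -0.18] shift in target axes [-0.04  1.53 -0.17]
t 4.35 tcp [0.5942 0.0935 0.1114] zdir 30.1 gap 0.0002 F [0.58 0.74 0.01]
 turn [-0.18  0.11  0.32] shift now [-0.05  1.53 -0.17] shift in target axes [-0.04  1.54 -0.17]
```

View pics/w4.png

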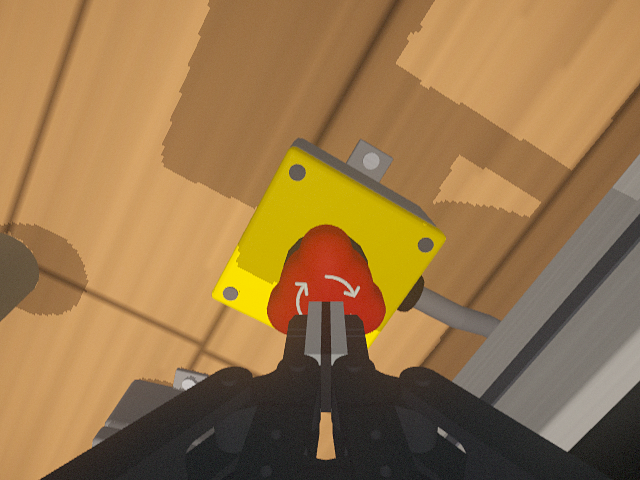

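The tips stand centred over the head, near (327,300). Now press slowly.

{"fn": "drive_tool", "kwargs": {
  "targets": [
    [[0,0,0],[0,0.6,-0.15],0],
    [[0,0,0],[0,0.5,0],0],
    [[0,0,0],[0,0.2,0],0],
    [[0,0,0],[0,0.2,0],0],
    [[0,0,0],[0,0.2,0],0]
  ]
}}

```text
time: 4.85
tcp_pos: [0.5934, 0.0925, 0.0939]
eef_rot: [0.613, -0.612, 0.35, -0.356]
force: [-1.7, 0.1, 6.0]
finger_gap: -0.0001
```

{"fn": "drive_tool", "kwargs": {
  "targets": [
    [[0,0,0],[0,0.2,0],0],
    [[0,0,0],[0,0.2,0],0],
    [[0,0,0],[0,0.2,0],0]
  ]
}}

```text
time: 5.15
tcp_pos: [0.5934, 0.0925, 0.0893]
eef_rot: [0.613, -0.612, 0.35, -0.356]
force: [-0.5, -0.4, 3.0]
finger_gap: -0.0001
```

{"fn": "drive_tool", "kwargs": {
  "targets": [
    [[0,0,0],[0,0.2,0],0],
    [[0,0,0],[0,0.15,0],0],
    [[0,0,0],[0,0,0],0]
  ]
}}

```text
time: 5.45
tcp_pos: [0.5934, 0.0924, 0.0864]
eef_rot: [0.613, -0.612, 0.35, -0.356]
force: [-1.2, -0.5, 4.6]
finger_gap: 0.0001
```

{"fn": "drive_tool", "kwargs": {
  "targets": [
    [[0,0,0],[0,0.06,0],0],
    [[0,0,0],[0,0,0],0]
  ]
}}

```text
time: 5.65
tcp_pos: [0.5934, 0.0925, 0.0862]
eef_rot: [0.613, -0.612, 0.35, -0.356]
force: [-2.4, -1.0, 4.9]
finger_gap: -0.0004
```

{"fn": "drive_tool", "kwargs": {
  "targets": [
    [[0,0,0],[0,-1,0],0],
    [[0,0,0],[0,-3,0],0],
    [[0,0,0],[0,-3,0],0],
    [[0,0,0],[3,-3,-1],0],
    [[0,0,0],[3,0,-1],0],
    [[0,0,0],[0,0,0],0],
    [[0,0,0],[0,0,0],0]
  ]
}}

```text
time: 6.35
tcp_pos: [0.6069, 0.0299, 0.1909]
eef_rot: [0.614, -0.612, 0.349, -0.356]
force: [0.3, 0.5, -0.0]
finger_gap: -0.0001
```

```bash
python3 - <<'E'
from h import *
for i in range(2): p,d,W=cloud();head(p,d,W)
go([.5459,.1077,.12],30)
E
```

```text
head top 0.0893 centre [0.5929 0.0934] r 0.0294 lobe angle mod120 0.4 n 4967
head top 0.0893 centre [0.5927 0.0934] r 0.0294 lobe angle mod120 0.4 n 4974
t 6.45 tcp [0.6062 0.0303 0.1901] zdir 30.3 gap -0.0002 F [-0.19 -0.91  0.18]
 turn [-0.28  0.26  0.42] shift now [-9.77  6.94 -1.35] shift in target axes [-9.72  7.01 -1.36]
```

Latched: the top reads 89.3 mm, 7.2 mm below the first reading with the hand off. Now to the side of the 120° lobe.

{"fn": "drive_tool", "kwargs": {
  "targets": [
    [[-0.3,0.3,0.4],[-3.3,0,-0.5],0],
    [[0,0,0],[-3.3,0,-0.5],0],
    [[0,0,0],[-3.2,0,-0.4],0],
    [[0,0,0],[0,3,0],0],
    [[0,0,0],[0,3,0],0],
    [[0,0,0],[0,0,0],0],
    [[0,0,0],[0,0,0],0]
  ]
}}

```text
time: 7.15
tcp_pos: [0.5386, 0.1172, 0.1254]
eef_rot: [-0.612, 0.614, -0.354, 0.35]
force: [-0.1, -0.4, 0.2]
finger_gap: 0.0003
```

```bash
python3 - <<'E'
from h import *
go([.5461,.108,.071],30)
E
```

```text
t 7.15 tcp [0.5386 0.1172 0.1254] zdir 30.3 gap 0.0003 F [-0.09 -0.38  0.16]
 turn [ 0.31  0.3  -0.28] shift now [1.19 5.44 0.21] shift in target axes [1.17 5.44 0.19]
```

{"fn": "drive_tool", "kwargs": {
  "targets": [
    [[0.3,0.3,-0.3],[1.2,0.5,0.2],0],
    [[0,0,0],[0,1,0],0],
    [[0,0,0],[0,0,0],0],
    [[0,0,0],[0,0,0],0]
  ]
}}

```text
time: 7.55
tcp_pos: [0.5498, 0.107, 0.112]
eef_rot: [0.613, -0.611, 0.352, -0.356]
force: [-0.2, -0.7, -0.3]
finger_gap: -0.0002
```

```bash
python3 - <<'E'
from h import *
go([.5461,.108,.071],30)
E
```

```text
t 7.55 tcp [0.5498 0.107  0.112 ] zdir 29.9 gap -0.0002 F [-0.18 -0.73 -0.26]
 turn [-0.27 -0.05  0.17] shift now [-0.29  4.09 -0.29] shift in target axes [-0.27  4.1  -0.27]
```

{"fn": "drive_tool", "kwargs": {
  "targets": [
    [[-0.2,0,0.2],[-0.3,0.5,-0.3],0],
    [[0,0,0],[0,1,0],0],
    [[0,0,0],[0,1,0],0],
    [[0,0,0],[0,1,0],0],
    [[0,0,0],[0,0,0],0],
    [[0,0,0],[0,0,0],0]
  ]
}}

```text
time: 8.15
tcp_pos: [0.5454, 0.1079, 0.074]
eef_rot: [0.613, -0.612, 0.354, -0.354]
force: [0.7, -0.3, -0.0]
finger_gap: 0.0002
```

```bash
python3 - <<'E'
from h import *
go([.5461,.108,.071],30)
E
```

```text
t 8.15 tcp [0.5454 0.1079 0.074 ] zdir 29.9 gap 0.0002 F [ 0.72 -0.31 -0.01]
 turn [-0.06 -0.11 -0.06] shift now [0.02 0.3  0.07] shift in target axes [0.02 0.3  0.07]
```

{"fn": "drive_tool", "kwargs": {
  "targets": [
    [[0,0,0],[0,0.2,0.2],0],
    [[0,0,0],[0,0,0.3],0],
    [[0,0,0],[0,0,0.3],0],
    [[0,0,0],[0,0,0.3],0]
  ]
}}

```text
time: 8.55
tcp_pos: [0.556, 0.1138, 0.0723]
eef_rot: [0.613, -0.611, 0.354, -0.354]
force: [-0.0, 0.1, -0.1]
finger_gap: 0.0
```

{"fn": "drive_tool", "kwargs": {
  "targets": [
    [[0,0,0],[0,0,0.3],0],
    [[0,0,0],[0,0,0.3],0]
  ]
}}

```text
time: 8.75
tcp_pos: [0.5623, 0.1173, 0.0728]
eef_rot: [0.613, -0.611, 0.354, -0.355]
force: [0.1, -1.1, 0.0]
finger_gap: 0.0
```

```bash
python3 - <<'E'
from h import *
go([.5927-.018,.0933+.0312,.071],30)
E
```

```text
t 8.75 tcp [0.5623 0.1173 0.0728] zdir 29.9 gap 0.0 F [ 0.12 -1.05  0.05]
 turn [-0.18 -0.11 -0.02] shift now [-0.01  0.18  1.43] shift in target axes [-0.    0.18  1.43]
```

{"fn": "drive_tool", "kwargs": {
  "targets": [
    [[0,0,0],[0,0.1,0.25],0],
    [[0,0,0],[0,0,0.25],0]
  ]
}}

```text
time: 8.95
tcp_pos: [0.5654, 0.1201, 0.0717]
eef_rot: [0.612, -0.612, 0.355, -0.354]
force: [-2.6, 0.3, 0.4]
finger_gap: 0.0003
```

{"fn": "drive_tool", "kwargs": {
  "targets": [
    [[0,0,0],[0,0,0.25],0]
  ]
}}

```text
time: 9.05
tcp_pos: [0.5669, 0.1215, 0.0715]
eef_rot: [0.612, -0.612, 0.355, -0.353]
force: [-2.2, -0.2, 1.1]
finger_gap: -0.0
```

{"fn": "drive_tool", "kwargs": {
  "targets": [
    [[0,0,0],[0,0,0.2],0]
  ]
}}

```text
time: 9.15
tcp_pos: [0.5683, 0.1226, 0.0714]
eef_rot: [-0.612, 0.612, -0.355, 0.353]
force: [-1.2, 0.1, 0.7]
finger_gap: -0.0002
```

```bash
python3 - <<'E'
from h import *
go([.5927-.018,.0933+.0312,.071],30)
p,d=bot.get_image("wrist");cv2.imwrite("pics/w5.png",p[...,::-1])
E
```

```text
t 9.15 tcp [0.5683 0.1226 0.0714] zdir 29.9 gap -0.0002 F [-1.24  0.15  0.75]
 turn [ 0.1  -0.1  -0.17] shift now [0.16 0.04 0.65] shift in target axes [0.16 0.04 0.65]
```

View pics/w5.png

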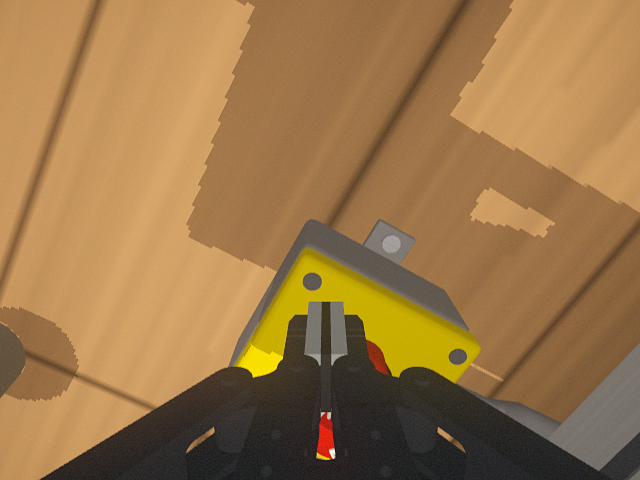

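The red lobe shows right beside the finger at (375,355). It has turned part-way, and the tip has drifted 1.6 mm outward. I'll continue with a small inward correction.

{"fn": "drive_tool", "kwargs": {
  "targets": [
    [[0,0,0],[0.15,0,0.25],0],
    [[0,0,0],[0.05,0,0.25],0]
  ]
}}

```text
time: 9.4
tcp_pos: [0.5727, 0.1248, 0.0712]
eef_rot: [0.612, -0.612, 0.357, -0.352]
force: [-2.6, 0.8, 1.0]
finger_gap: -0.0003
```

{"fn": "drive_tool", "kwargs": {
  "targets": [
    [[0,0,0],[0.1,0,0.2],0]
  ]
}}

```text
time: 9.5
tcp_pos: [0.5748, 0.1255, 0.071]
eef_rot: [0.612, -0.612, 0.357, -0.352]
force: [-2.5, 2.5, 0.7]
finger_gap: -0.0003
```

```bash
python3 - <<'E'
from h import *
go([.5927-.018,.0933+.0312,.071],30)
for n in("top","scene"):
    p,d,W=cloud(n);m=(np.hypot(W[...,0]-.5927,W[...,1]-.0933)<.04)&(W[...,2]>.07)&(p[...,0]>120)&(p[...,1]<70)&(p[...,2]<70);z=np.sort(W[m][:,2]);print(n,m.sum(),z[-15:].round(4))
E
```

```text
t 9.5 tcp [0.5748 0.1255 0.071 ] zdir 29.9 gap -0.0003 F [-2.51  2.49  0.67]
 turn [ 0.16 -0.14 -0.4 ] shift now [ 0.08  0.   -0.06] shift in target axes [ 0.08  0.   -0.06]
top 43 [0.0949 0.0954 0.0955 0.0958 0.0959 0.0962 0.0963 0.0966 0.0972 0.0982
 0.0984 0.0987 0.0989 0.0993 0.4208]
scene 161 [0.0979 0.0979 0.0979 0.0981 0.0981 0.0983 0.0983 0.0987 0.0991 0.0994
 0.0995 0.0998 0.0998 0.1006 0.1013]
```

Head height suggests it has popped out. Back off the way I came, rise and check.

{"fn": "drive_tool", "kwargs": {
  "targets": [
    [[0,0,0],[-0.1,0,-0.6],0],
    [[0,0,0],[-0.1,0,-1],0],
    [[0,0,0],[-0.1,0,-1.5],0],
    [[0,0,0],[0,0,-1.5],0],
    [[0,0,0],[0,-3,0],0],
    [[0,0,0],[0,-4,0],0],
    [[0,0,0],[0,-4,0],0],
    [[0,0,0],[4,0,1],0],
    [[0,0,0],[4,0,1],0],
    [[0,0,0],[3,0,1],0],
    [[0,0,0],[0,0,0],0],
    [[0,0,0],[0,0,0],0]
  ]
}}

```text
time: 10.8
tcp_pos: [0.6154, 0.0093, 0.1886]
eef_rot: [-0.611, 0.614, -0.348, 0.359]
force: [-1.0, 0.9, -1.2]
finger_gap: -0.0003
```

```bash
python3 - <<'E'
from h import *
for i in range(2): p,d,W=cloud();head(p,d,W)
cv2.imwrite("pics/w6.png",p[...,::-1])
go([.575,-.1037,.19],30)
E
```

```text
head top 0.0969 centre [0.593  0.0932] r 0.0295 lobe angle mod120 0.5 n 5972
head top 0.0968 centre [0.5934 0.0932] r 0.0296 lobe angle mod120 0.4 n 5976
t 10.9 tcp [0.615  0.0102 0.1886] zdir 30.0 gap 0.0001 F [-0.8   0.13 -0.17]
 turn [-0.21 -0.01  0.88] shift now [ 7.87 -0.06 -9.15] shift in target axes [ 7.87 -0.14 -9.15]
```

View pics/w6.png

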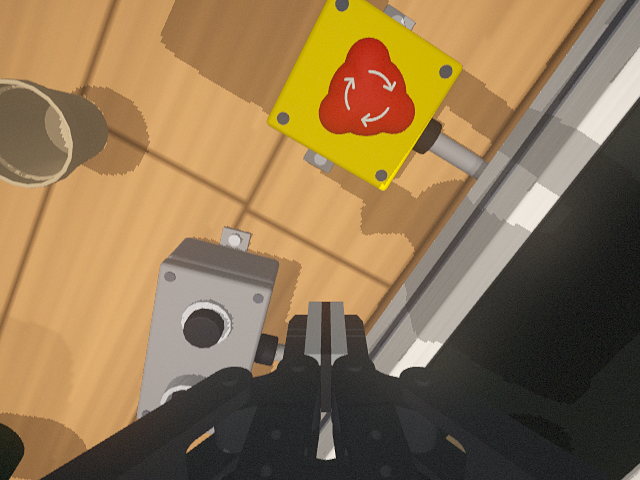

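The head, at (367,90), is out again at 96.9 mm with its lobes back at twist 0. The reset cap is at (204,326), so I go over it.

{"fn": "drive_tool", "kwargs": {
  "targets": [
    [[-0.2,0,0.8],[2.6,0,-3],0],
    [[0,0,0],[2.6,0,-3],0],
    [[0,0,0],[2.6,0,-3.1],0],
    [[0,0,0],[0,2.5,0],0],
    [[0,0,0],[0,2.5,0],0],
    [[0,0,0],[0,0,0],0],
    [[0,0,0],[0,0,0],0]
  ]
}}

```text
time: 11.6
tcp_pos: [0.5687, -0.1005, 0.1385]
eef_rot: [-0.614, 0.614, -0.351, 0.351]
force: [0.6, -0.9, 1.1]
finger_gap: 0.0001
```

```bash
python3 - <<'E'
from h import *
go([.575,-.1037,.085],30)
E
```

```text
t 11.6 tcp [ 0.5687 -0.1005  0.1385] zdir 30.5 gap 0.0001 F [ 0.6  -0.93  1.12]
 turn [0.05 0.54 0.05] shift now [0.59 5.35 0.39] shift in target axes [0.59 5.35 0.39]
```

{"fn": "drive_tool", "kwargs": {
  "targets": [
    [[0,0.5,0],[0.6,1.5,0.4],0],
    [[0,0,0],[0,1.5,0],0],
    [[0,0,0],[0,1,0],0],
    [[0,0,0],[0,0,0],0],
    [[0,0,0],[0,0,0],0]
  ]
}}

```text
time: 12.1
tcp_pos: [0.5794, -0.1021, 0.0992]
eef_rot: [0.613, -0.613, 0.35, -0.355]
force: [-0.2, 0.4, 0.3]
finger_gap: -0.0
```

```bash
python3 - <<'E'
from h import *
go([.575,-.1037,.076],30)
E
```

```text
t 12.1 tcp [ 0.5794 -0.1021  0.0992] zdir 30.2 gap -0.0 F [-0.22  0.36  0.32]
 turn [-0.25  0.2   0.33] shift now [-0.1   2.32 -0.47] shift in target axes [-0.08  2.32 -0.46]
```

{"fn": "drive_tool", "kwargs": {
  "targets": [
    [[0,0,0],[-0.1,0.8,-0.45],0],
    [[0,0,0],[0,0.8,0],0],
    [[0,0,0],[0,0.4,0],0],
    [[0,0,0],[0,0,0],0],
    [[0,0,0],[0,0,0],0]
  ]
}}

```text
time: 12.6
tcp_pos: [0.5757, -0.1039, 0.0786]
eef_rot: [0.613, -0.612, 0.349, -0.356]
force: [-0.2, 0.2, 0.4]
finger_gap: 0.0
```

{"fn": "drive_tool", "kwargs": {
  "targets": [
    [[0,0,0],[0,0.25,0],0],
    [[0,0,0],[0,0.25,0],0],
    [[0,0,0],[0,0.2,0],0]
  ]
}}

```text
time: 12.9
tcp_pos: [0.5761, -0.1041, 0.0723]
eef_rot: [0.614, -0.612, 0.349, -0.356]
force: [-0.9, 0.5, 3.9]
finger_gap: 0.0
```

{"fn": "drive_tool", "kwargs": {
  "targets": [
    [[0,0,0],[0,0.15,0],0],
    [[0,0,0],[0,0.12,0],0],
    [[0,0,0],[0,0.08,0],0]
  ]
}}

```text
time: 13.2
tcp_pos: [0.5761, -0.104, 0.07]
eef_rot: [0.614, -0.612, 0.349, -0.356]
force: [-2.7, 0.2, 11.1]
finger_gap: 0.0002
```

The force rose to 11 N at 70.0 mm, so the button is on its end stop. Release.

{"fn": "drive_tool", "kwargs": {
  "targets": [
    [[0,0,0],[0,-1,0],0],
    [[0,0,0],[0,-3,0],0],
    [[0,0,0],[0,-4,0],0],
    [[0,0,0],[0,-4,0],0],
    [[0,0,0],[3,-2,-3],0],
    [[0,0,0],[3,0,-3],0],
    [[0,0,0],[2,0,-3],0],
    [[0,0,0],[0,0,0],0],
    [[0,0,0],[0,0,0],0]
  ]
}}

```text
time: 14.1
tcp_pos: [0.5392, -0.2216, 0.2183]
eef_rot: [0.614, -0.613, 0.345, -0.358]
force: [0.3, -0.4, 1.0]
finger_gap: -0.0
```

```bash
python3 - <<'E'
from h import *
p,d,W=cloud();cv2.imwrite("pics/w7.png",p[...,::-1]);
for c in((.575,-.1037),(.5932,-.1735)):
    m=(np.hypot(W[...,0]-c[0],W[...,1]-c[1])<.008)&(d>0);print(m.sum(),np.median(W[m][:,2]).round(4))
head(p,d,W);go([.5,-.2,.2],30)
E
```

```text
477 0.0757
364 0.0686h.py:29: RuntimeWarning: Mean of empty slice.
  Q=W[red&(W[...,2]>.062)];z=np.sort(Q[:,2]);top=z[-200:].mean();k=Q[Q[:,2]>top-.011]
  ret = ret.dtype.type(ret / rcount)
Traceback (most recent call last):
  File "h.py", line 31, in head
    hu=cv2.convexHull(k[:,:2].astype(np.float32))[:,0];e,r=cv2.minEnclosingCircle(hu)
       ~~~~~~~~~~~~~~~~~~~~~~~~~~~~~~~~~~~~~~~~~~^^^^^
TypeError: 'NoneType' object is not subscriptable
```

View pics/w7.png

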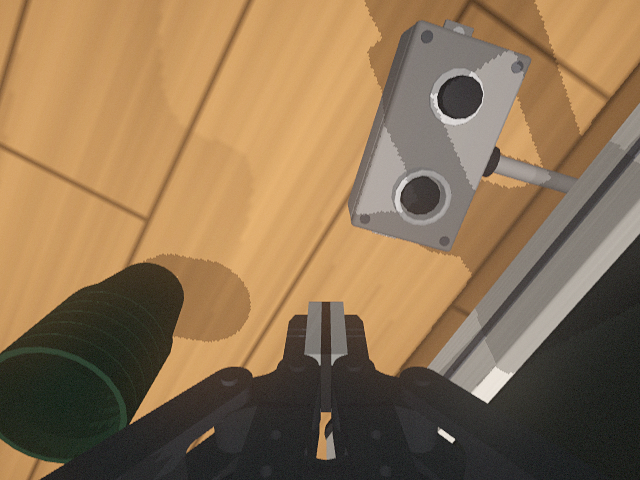

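Reset, at (460,97), is back out at 75.7 mm and start, at (420,195), is untouched at 68.6 mm. The stack is standing and the arm is clear. The head is outside this view, so I check it from the scene camera and hand in.

```bash
python3 - <<'E'
from h import *
p,d,W=cloud("scene")
m=(np.hypot(W[...,0]-.5927,W[...,1]-.0933)<.02)&(d>0);print("head top scene",np.percentile(W[m][:,2],[50,90]).round(4))
p0=np.load("scene0.npy");diff=(cv2.absdiff(p,p0).max(2)>60);print("changed pixels near pot, belt pot, scraper",diff[200:240,235:270].sum(),diff[260:305,340:378].sum(),diff[120:170,335:405].sum())
bot.hand_in()
E
```

```text
head top scene [0.095  0.0995]
changed pixels near pot, belt pot, scraper 472 0 0
the job is handed in; nothing more can be done
```

The emergency-stop check is done and handed in at about 14 s on the robot's clock, with no verdict reported.

- **Stop pressed:** I pushed the head straight in with the shut fingertips. With the hand off it stayed latched, its top at 89.3 mm against 96.5 mm before.
- **Stop released:** I pushed one lobe clockwise with about 2–4 N until the head popped out. Its top then read 96.9 mm, with the lobes back at rest.
- **Reset:** I pressed it until it met its end stop, at about 11 N with the tips at 70.0 mm, then let it go. It came back out to 75.7 mm.
- **Start:** it still sits at 68.6 mm, so it was not pressed.

**Final checks:**
- The hand was clear of everything at hand-in.
- The scene camera put the top of the head at roughly 95–99 mm, so it is still out. That reading is noisier than the wrist camera's.
- The belt pot and the scraper showed no change from the first picture.
- I did not compare the pot stack with the first picture. It was standing, and the arm passed well above it.
- The area around the small pot differed by 472 pixels. I think this is the arm or its shadow, because the tool never went near that pot, but I did not check further.
- My last head measurement from the wrist camera failed because the head was out of view, so I used the scene camera instead.

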